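# Lock the filler cap back on the lathe lubricator

## Task

The lubricator has been topped up: put its filler cap back on. Take the cap by its two orange tabs and keep them squeezed; feel for the filler's two slots by turning the cap under light pressure, press it down onto the seal and turn it clockwise to the stop, then let go so that both tabs spring out and lock. Do not force the cap, and leave the other things on the bench where they stand.

Things in the scene. Friction and masses are not known exactly. Their poses are not given: they have to be found in the camera images.
- cap_grip (a point): Grip point of the filler cap (black disc 58 mm across, two upright orange tabs on top, plug below; starts upright on its plug in the tray): on the axis, midway between the tabs. z up, tabs face +y and -y. Tab wings are 24 mm wide (x), reach 12 mm above and 22 mm below this point; keep fingertips above the flat plates there. Outer faces 48 mm apart free, 38 mm squeezed.
- cap_foot (a point): Centre of the underside of the cap's black tapered plug (33 mm across at the top, 25 at the foot; the neck's bore is 35 mm), 48 mm below cap_grip and 18 mm below the disc's underside. Two silver lugs on its lowest 6 mm point along +x and -x (26 degrees wide, out to 21 mm radius, bevelled foot) (same after half a turn). Cap 0.12 kg. Under each tab hangs a 9 mm wide bevelled locking nose, 35 to 39 mm off the axis, its end 2 mm above this point.
- filler (a point): Centre of the rim of the filler neck: silver, 56 mm across, 140 mm above the bench. Axes as the lubricator. Two slots in it let the lugs through with 7 degrees of play either way. They point near +x and -x, but the neck is set up to 18 degrees off that either way and this is not measured: find it by feel or eye. From the slots the cap turns clockwise, seen from above, 60 to 70 degrees to a hard stop.
- lock_ring (a point): Centre of the top of the steel locking ring round the neck, 72 mm inside, 82 outside, 6 mm below the rim. The noses pass inside it only with the tabs squeezed; at the stop they spring out into its two notches (4 degrees of play). cap_grip is 48 mm above the rim while the lugs ride on the rim, 34 once dropped onto the black sprung seal, 30 pressed fully down (2 N to start, 9 N full), 32 locked.
- tab_a (a joint): How far the tab on the cap's +y side is squeezed in: 0 = sprung out, 0.005 m = fully in. Its spring takes about 3 N to start and 8 N fully in.
- tab_b (a joint): The same for the tab on the cap's -y side.
- lubricator: The lathe's oil lubricator, fixed to the bench: cream reservoir with grey lid and a dark green pump block with a gauge on one 150 x 260 mm base plate, its top 114 mm high apart from the filler. Origin at the centre of its underside; y along its length, the reservoir and filler (45 mm from the origin) towards +y, the pump block towards -y. Filler and plug are oily. The filler may be loaded with 80 N in all contacts together (about 1.4 N m at the stop).
- tray: Steel drip tray, fixed, 190 x 220 mm, floor 3 mm and rim 12 mm above the bench; origin at the centre of its underside. The cap starts in it.
- stand: Bystander: magnetic base with post and dial indicator, base 50 x 58 mm, 230 mm tall. Origin at the centre of its underside.
- oiler: Bystander: yellow oil bottle with red spout, 64 mm across, 225 mm tall. Origin at the centre of its underside.
- holder: Bystander: steel milling tool holder standing on end, 62 mm across, 130 mm tall. Origin at the centre of its underside.
- inserts: Bystander: flat blue box of cutting inserts, 55 x 85 x 18 mm, near the robot. Origin at the centre of its underside.
Not all that is in view belongs to the job. Leave any red look-alike of the part that bears cap_grip alone.

How it is judged:
By the outcome, as a careful person would: the job done as asked, in the order asked, and still so for the second after the job is handed in, with the robot touching nothing.
It also fails if it takes over 67 s, if anything falls off the work surface, if the arm or the gripper's body presses on something with over 40 N, if the wrist force passes 120 N, or if a joint passes its speed limit or range.

## Robot

A 6-joint arm with a two-finger parallel gripper is mounted at the origin on the work surface. World frame = base frame: x ahead of the robot, y to its left, z up, the work surface at z = 0. Lengths are in mm, angles in rad, forces in N, time in s.
With the tool pointing down it reaches from about 275 to 1000 mm from the base axis. Payload 8.4 kg.
Tool frame: the origin (TCP) lies midway between the tips of the shut fingers; the grasp point (between the pads) lies 19 mm behind it; y points along the fingers, z is the direction in which the jaws open and shut, and the axes are right-handed (so a half turn about y gives the same grasp; the last joint's range is limited). The gripper opens to 85 mm and grips with 20 to 120 N. Pads are 22 mm wide; open, the fingers measure 114 mm over their backs; the gripper's body (76 mm by 85 mm) begins 54 mm behind the grasp point. The pads swing forward as they close: fully open they stand 13 mm farther back than shut.
Start: joints at [-1.175, 0.353, 1.633, -0, 1.155, -0.002], TCP at [242.118, -576.2, 231.281] pointing down, gripper open.
Joint ranges: [-2.63, 2.63], [-0.92, 2.1], [0.06, 2.66], [-1.3, 4.44], [0, 2.69], [-3.02, 3.02]. Speed limits (rad/s): [2.22, 2.22, 2.79, 3.14, 3.14, 3.14].

## Interface

Orientations are given as [roll, pitch, yaw] about the fixed x, y, z axes, in that order (R = Rz(yaw) Ry(pitch) Rx(roll)).
In Python, from rig import r gives the robot as it stands. The module is installed in compiled form; this text tells all that it offers.
- The arm moves only by the tool apply_moves, never from a script. Its argument "plan" is text: rows parted by semicolons, each of 7 numbers parted by spaces: the shift along the tool's x, y, z in cm, then the turn, a rotation vector about the tool's x, y, z in degrees, then the closure, from 0 (fully open) to 1 (shut). A call has 1 to 20 rows; each row shifts and turns the pose as measured when the row begins, along the tool's axes as they then stand; what a row does not reach is not made up. A row lasts 1/10 s, in which the tool goes at most 50 mm and 8.59 degrees, less where a joint would pass 70% of its speed; a pose out of reach is approached as far as the arm can. A call is refused whole if a number of a shift passes 5 or a number of a turn 8.59, either way. A call with a gripper value outside its range is refused whole. The fingers move at their own pace and stop on an object; "squeeze" is the grip in N (left out, the last holds). Time passes only in rows, so rows that do not move let the fingers close. It gives the time, the measured TCP pose, the force and the opening at its end, in the units of the state.
- r.sense(): the state, without advancing time (a new reading comes with each control period).
- r.grab_frame(name): name is "side" or "top"; returns the picture (400x640x3 uint8, blue, green, red); there is no depth.
- r.get_calibration(name): a dict with "vertical_fov" (degrees; the focal length in pixels is half the picture's height over the tangent of half this angle, whatever the lens; pixels are square), "cx", "cy" (the principal point, pixels), "D" ([k1, k2, p1, p2, k3] as OpenCV has them; the pictures are not rectified), "R" (3x3) and "t" (3): a world point X has camera coordinates R X + t. Camera axes: x right, y down, z forward; pixel columns grow to the right and rows downward; lengths in mm; the calibration is good to about 2 mm. A picture is of the moment at which its call begins. get_calibration takes no time and is no camera call.
- r.sign_off(): hands the job in, once; it reports no verdict.
The state is a dict: "clock": time; "qpos": joint angles; "qvel": joint speeds; "joint_efforts": joint torques, N m; "eef_pos": TCP position; "tcp_rot": TCP orientation; "contact_force": force on the tool from outside, world axes, zero at the start; "wrist_torque": the same for the moment, N m; "opening": opening from 0.0 (shut) to 1.0 (fully open).
Only numpy, scipy, OpenCV 4.12 (cv2) and the standard library are available. Lean on these libraries where they do the work, as an engineer would, in place of code of your own. Each camera call takes 0.05 s, during which the arm holds its last target. There are 200 camera calls.

## Working session

There is one attempt and no reset: what is moved stays moved. The work goes in short steps, Python scripts to look and compute and a tool call to move; the robot and the scene stay as the last step left them, time stands still between calls to the robot, and variables do not carry over. Pictures are saved under pics/ and viewed, about 8 in all and at most 12, crops included, and the job is handed in when it is done.

Besides the shell and the picture viewer there is one more tool, called after ">>>" as name(argument=value, ...), one argument or row to a line, values as JSON. apply_moves: Moves the arm, as the interface text tells. Its arguments: {"type":"object","properties":{"plan":{"type":"string"},"squeeze":{"type":"number"}},"required":["plan"]}

```bash
mkdir -p pics; cat > h.py <<'E'
import numpy as np, cv2
from rig import r
def cal(n):
    c=r.get_calibration(n); f=200/np.tan(np.radians(c["vertical_fov"])/2)
    return np.array([[f,0,c["cx"]],[0,f,c["cy"]],[0,0,1]]),np.array(c["D"],float),np.array(c["R"]),np.array(c["t"],float).ravel()
def ray(n,uv):
    K,D,R,t=cal(n); p=cv2.undistortPoints(np.array([[uv]],float),K,D).ravel()
    return -R.T@t, R.T@np.array([p[0],p[1],1])
def onz(n,uv,z):
    o,d=ray(n,uv); return o+d*(z-o[2])/d[2]
def two(a,uva,b,uvb):
    o,d=ray(a,uva);p,e=ray(b,uvb); s=np.linalg.lstsq(np.c_[d,-e],p-o,rcond=None)[0]
    x,y=o+d*s[0],p+e*s[1]; return (x+y)/2,np.linalg.norm(x-y)
def proj(n,X):
    K,D,R,t=cal(n); return cv2.projectPoints(np.array(X,float).reshape(-1,1,3),cv2.Rodrigues(R)[0],t,K,D)[0].reshape(-1,2)
E
python3 - <<'E'
from h import *
np.set_printoptions(precision=3,suppress=True)
for n in("side","top"):
    cv2.imwrite(f"pics/{n}0.png",r.grab_frame(n)); K,D,R,t=cal(n); print(n,K[0,0],D,-R.T@t,R)
print(r.sense())
E
```

```text
side 394.80949272888574 [-0.071  0.     0.     0.     0.   ] [423.653 692.988 623.345] [[-0.983 -0.185  0.002]
 [-0.103  0.538 -0.837]
 [ 0.154 -0.823 -0.547]]
top 396.98347357689204 [-0.056  0.     0.     0.     0.   ] [ 423.471  -65.988 1150.132] [[-0.023 -1.    -0.006]
 [-0.989  0.023 -0.144]
 [ 0.144  0.003 -0.99 ]]
{'clock': 0.1, 'qpos': array([-1.175,  0.354,  1.634, -0.   ,  1.155, -0.002]), 'qvel': array([-0.001, -0.002, -0.003, -0.   ,  0.   , -0.001]), 'joint_efforts': array([ -0.001, -60.636, -34.282,  -0.   ,   0.004,  -0.   ]), 'eef_pos': array([ 241.963, -575.801,  230.644]), 'tcp_rot': array([-1.572, -0.   , -2.744]), 'contact_force': array([ 0.05 , -0.642,  0.323]), 'wrist_torque': array([0.027, 0.004, 0.03 ]), 'opening': 0.9991021502023518}
```

View pics/side0.png

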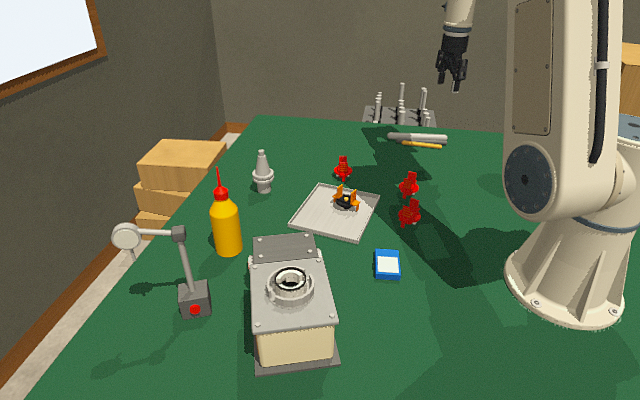

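View pics/top0.png

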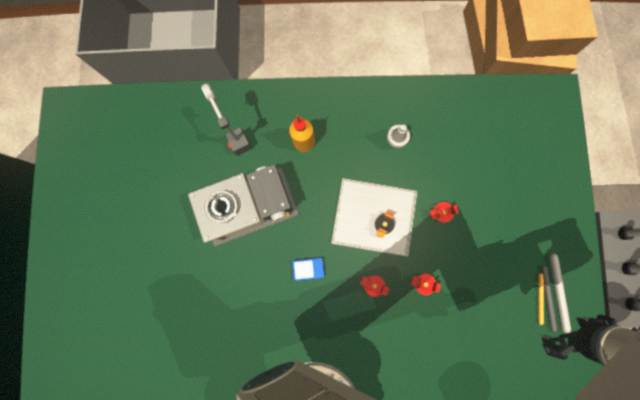

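The top view shows the black cap with orange tabs in the tray at (385,224), and side (347,198). Three red look-alikes stand outside the tray, at top (444,212), (374,286) and (426,285). Only the cap in the tray is black and orange, so it's the one meant. The filler is at top (222,206) and side (291,282). I'll confirm both in enlarged crops.

```bash
python3 - <<'E'
import cv2,numpy as np
s=cv2.imread("pics/side0.png");t=cv2.imread("pics/top0.png")
def c(i,u,v,w,h,k): return cv2.resize(i[v-h:v+h,u-w:u+w],None,fx=k,fy=k,interpolation=cv2.INTER_CUBIC)
a=np.vstack([np.hstack([c(t,385,224,25,18,8),c(s,347,198,25,18,8)]),np.hstack([c(t,222,206,25,19,8),c(s,291,282,33,25,6)[:304,:400]])])
cv2.imwrite("pics/crop.png",a);print(a.shape)
E
```

```text
Traceback (most recent call last):
ValueError: all the input array dimensions except for the concatenation axis must match exactly, but along dimension 0, the array at index 0 has size 304 and the array at index 1 has size 300
```

```bash
python3 - <<'E'
import cv2,numpy as np
s=cv2.imread("pics/side0.png");t=cv2.imread("pics/top0.png")
def c(i,u,v,w,h,k): return cv2.resize(cv2.resize(i[v-h:v+h,u-w:u+w],None,fx=k,fy=k,interpolation=cv2.INTER_CUBIC),(400,290))
a=np.vstack([np.hstack([c(t,385,224,25,18,8),c(s,347,198,25,18,8)]),np.hstack([c(t,222,206,25,18,8),c(s,291,284,33,24,6)])])
cv2.imwrite("pics/crop.png",a)
E
```

```text
(no output)
```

View pics/crop.png

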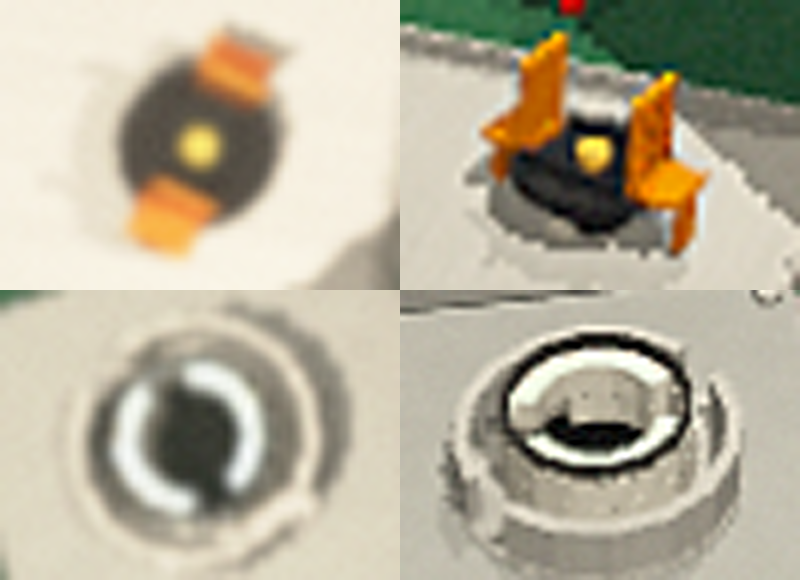

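The crop confirms it: black disc with a yellow centre dot and two upright orange tabs. The filler slots show as gaps in the white rim, at upper-left and lower-right in the top view. Next I measure.

```bash
cat > m.py <<'E'
from h import *
np.set_printoptions(precision=1,suppress=True,linewidth=180)
I={n:cv2.imread(f"pics/{n}0.png") for n in("top","side")}
def comps(n,c,w,lo,hi):
    u,v=c; hsv=cv2.cvtColor(I[n],cv2.COLOR_BGR2HSV); m=cv2.inRange(hsv,lo,hi); k=np.zeros_like(m); k[v-w:v+w,u-w:u+w]=255; m&=k
    N,L,S,C=cv2.connectedComponentsWithStats(m); o=np.argsort(-S[1:,4])+1
    return [(S[i,4],C[i],L==i) for i in o]
C={"top":(385,224),"side":(347,198)}
dots={}
for n in C:
    for name,lo,hi in(("yellow",(22,120,150),(32,255,255)),("orange",(6,130,100),(20,255,255))):
        for a,c,_ in comps(n,C[n],22,lo,hi)[:4]:
            if a>3: print(n,name,a,c, onz(n,c,35),onz(n,c,63))
F={"top":(222,206),"side":(291,284)}
for n in F:
    for a,c,L in comps(n,F[n],20,(0,0,225 if n=="top" else 235),(180,60,255))[:4]:
        if a>5: print(n,"white",a,c,onz(n,c,140))
E
python3 m.py
```

```text
top yellow 20 [384.2 223.8] [ 509.  -210.5   35. ] [ 506.8 -206.9   63. ]
top orange 69 [381.  231.9] [ 486.2 -200.5   35. ] [ 484.6 -197.1   63. ]
top orange 52 [388.7 214.8] [ 534.  -224.2   35. ] [ 531.2 -220.2   63. ]
side yellow 10 [345.8 198. ] [ 507.8 -204.9   35. ] [ 503.8 -162.2   63. ]
side orange 111 [354.  199.8] [ 484.8 -200.    35. ] [ 481.9 -157.5   63. ]
side orange 94 [338.1 192.6] [ 532.2 -228.3   35. ] [ 527.1 -184.4   63. ]
side orange 7 [346.  199.7] [ 506.3 -196.6   35. ] [ 502.3 -154.3   63. ]
top white 34 [230.6 215.4] [531.3 196.1 140. ]
top white 34 [214.  208.1] [551.1 239.5 140. ]
top white 33 [226.  202.9] [564.  208.4 140. ]
top white 31 [214.6 219.5] [521.6 237.4 140. ]
side white 71 [288.4 272.7] [561.7 209.5 140. ]
side white 37 [292.5 285.2] [547.9 237.  140. ]
side white 9 [291. 266.] [561.2 192.2 140. ]
```

```bash
cat > f.py <<'E'
from h import *
np.set_printoptions(precision=1,suppress=True,linewidth=180)
c0=np.array([556.,224.]); k=5; out=[]
# cast onto plane z=140 (rectified patch): columns = -y, rows = -x, 5 px/mm
V,U=np.mgrid[0:390,0:390]; X=c0[0]+(195-V)/k; Y=c0[1]+(195-U)/k
for n in("top","side"):
    im=cv2.imread(f"pics/{n}0.png"); p=proj(n,np.c_[X.ravel(),Y.ravel(),np.full(X.size,140.)]).reshape(390,390,2).astype(np.float32)
    g=cv2.remap(im,p[...,0],p[...,1],cv2.INTER_CUBIC); cv2.imwrite(f"pics/rect_{n}.png",g)
    g=g.copy()
    for d in range(0,78,10): cv2.line(g,(d*k,0),(d*k,6),(0,0,255)); cv2.line(g,(0,d*k),(6,d*k),(0,0,255))
    cv2.drawMarker(g,(195,195),(0,0,255),0,14); out.append(g)
    # outer dark/white edges: radial profile
    gray=cv2.cvtColor(cv2.imread(f"pics/rect_{n}.png"),cv2.COLOR_BGR2GRAY)
    m=(gray>200).astype(np.uint8); N,L,S,C=cv2.connectedComponentsWithStats(m)
    for i in range(1,N):
        if S[i,4]>300: print(n,S[i],[c0[0]+(195-C[i][1])/k,c0[1]+(195-C[i][0])/k])
cv2.imwrite("pics/rect.png",np.hstack(out))
E
python3 f.py
```

```text
top [    0     0   390   390 42806] [np.float64(552.8175723029482), np.float64(233.7265243190207)]
top [ 192   73  124  197 7873] [np.float64(564.3908294169948), np.float64(208.9287184046742)]
top [  77  107  125  207 8547] [np.float64(550.7621621621622), np.float64(238.63853983853983)]
side [   5    5  366  284 9752] [np.float64(575.9985438884331), np.float64(216.22852748154224)]
side [369   8  17  61 498] [np.float64(587.914859437751), np.float64(187.53975903614457)]
side [ 159   74  156  210 9087] [np.float64(562.136392648839), np.float64(210.3858479146033)]
side [  87  122  113  192 4523] [np.float64(548.2661065664382), np.float64(237.06659296926819)]
side [   0  281  264  109 4733] [np.float64(524.6481724065075), np.float64(242.32799492922038)]
side [ 186  340  115   50 1650] [np.float64(520.9270303030303), np.float64(211.17030303030305)]
```

View pics/rect.png

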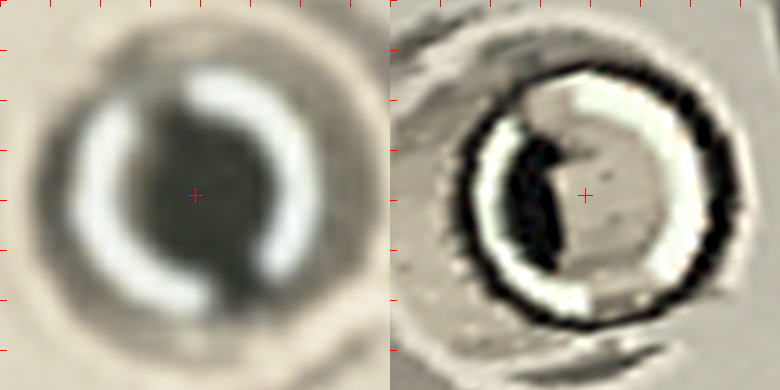

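The rim centre agrees in both views at about (556.3, 223.4, 140), and the slots lie near 23° in the world frame. The cap axis is at about (509, -211) with its tab axis near -27.5°, and the dot triangulates to z≈31, which fits the text. I'll refine the slot angle and add a move helper.

```bash
cat >> h.py <<'E'
def go(T,yaw,n,step=True):
    """print a row list from the present pose to T (mm), yaw (deg)"""
    s=r.sense(); p=np.array(s["eef_pos"]); y0=np.degrees(s["tcp_rot"][2]); dy=(yaw-y0+180)%360-180
    if not step: dy=yaw-y0
    d=(np.array(T,float)-p)/n/10
    for i in range(n):
        a=np.radians(y0+dy*i/n); print("%.2f %.2f %.2f 0 %.2f 0"%(d@[np.cos(a),np.sin(a),0],-d[2],d@[-np.sin(a),np.cos(a),0],-dy/n),end=" C; ")
    print("\n",dy,s["tcp_rot"],p,s["qpos"])
E
python3 - <<'E'
from h import *
for n,cu in(("top",(196.5,193.5)),("side",(199,194))):
    g=cv2.cvtColor(cv2.imread(f"pics/rect_{n}.png"),cv2.COLOR_BGR2GRAY).astype(float)
    a=np.radians(np.arange(0,360,4)); v=[]
    for t in a:
        v.append(max(g[int(round(cu[1]-5*q*np.cos(t))),int(round(cu[0]-5*q*np.sin(t)))] for q in(19,20,21)))
    v=np.array(v); print(n,[(int(np.degrees(t)),int(x)) for t,x in zip(a,v) if x<190])
go([509,-211,140],-117.5,11)
E
```

```text
top [(4, 188), (8, 154), (12, 131), (16, 127), (20, 126), (24, 129), (28, 130), (32, 140), (36, 159), (40, 185), (184, 189), (188, 146), (192, 111), (196, 79), (200, 62), (204, 54), (208, 54), (212, 62), (216, 86), (220, 130), (224, 178)]
side [(12, 182), (16, 174), (20, 183), (24, 187), (28, 184), (32, 181), (36, 163), (40, 120), (44, 141), (184, 184), (212, 188)]
-3.52 0.82 -2.12 0 -3.61 0 C; -3.65 0.82 -1.89 0 -3.61 0 C; -3.76 0.82 -1.66 0 -3.61 0 C; -3.86 0.82 -1.42 0 -3.61 0 C; -3.94 0.82 -1.17 0 -3.61 0 C; -4.01 0.82 -0.92 0 -3.61 0 C; -4.06 0.82 -0.67 0 -3.61 0 C; -4.09 0.82 -0.41 0 -3.61 0 C; -4.11 0.82 -0.15 0 -3.61 0 C; -4.11 0.82 0.11 0 -3.61 0 C; -4.09 0.82 0.36 0 -3.61 0 C; 
 39.70535355852667 [-1.57202864e+00 -2.73702427e-05 -2.74375102e+00] [ 241.96252876 -575.80118133  230.64436219] [-1.17536728e+00  3.53567184e-01  1.63405907e+00 -3.31664996e-05
  1.15519865e+00 -2.39915768e-03]
```

>>> apply_moves(
  plan="-3.5 0.8 -2.1 0 -3.6 0 0; -3.65 0.8 -1.9 0 -3.6 0 0; -3.75 0.8 -1.65 0 -3.6 0 0; -3.85 0.8 -1.4 0 -3.6 0 0; -3.95 0.8 -1.15 0 -3.6 0 0; -4 0.8 -0.9 0 -3.6 0 0; -4.05 0.8 -0.65 0 -3.6 0 0; -4.1 0.8 -0.4 0 -3.6 0 0; -4.1 0.8 -0.15 0 -3.6 0 0; -4.1 0.8 0.1 0 -3.6 0 0; -4.1 0.8 0.35 0 -3.6 0 0; 0 0 0 0 0 0 0",
  squeeze=40,
)

```text
clock: 1.3
eef_pos: [512.8, -196.1, 136.2]
tcp_rot: [-1.574, -0.0, -2.028]
contact_force: [-0.1, -0.4, 0.3]
opening: 1.004
```

```bash
python3 -c "
from h import *
go([509,-211,80],-117.5,3)"
```

```text
0.50 1.87 0.11 0 0.43 0 C; 0.50 1.87 0.11 0 0.43 0 C; 0.50 1.87 0.11 0 0.43 0 C; 
 -1.2782227346634158 [-1.57398264e+00 -5.81198879e-05 -2.02845268e+00] [ 512.79284857 -196.07824868  136.21562392] [-3.68093136e-01  3.50189539e-01  1.87899684e+00  2.86420113e-04
  9.15585040e-01  8.93884214e-02]
```

>>> apply_moves(
  plan="0.5 1.5 0.1 0 0.4 0 0; 0.5 1.5 0.1 0 0.4 0 0; 0.5 1.5 0.1 0 0.4 0 0; 0 0 0 0 0 0 0; 0 0 0 0 0 0 0",
)

```text
clock: 1.8
eef_pos: [508.0, -210.6, 89.6]
tcp_rot: [-1.576, -0.001, -2.048]
contact_force: [0.2, -0.4, 0.2]
opening: 1.001
```

```bash
python3 -c "
from h import *
go([509,-211,37],-117.5,3)
s=r.grab_frame('side');t=r.grab_frame('top')
f=lambda i,u,v:cv2.resize(i[v-35:v+35,u-40:u+40],(400,350),interpolation=cv2.INTER_CUBIC)
cv2.imwrite('pics/hov.png',np.hstack([f(t,385,224),f(s,347,185)]))"
```

```text
-0.00 1.75 0.03 0 0.05 0 C; -0.00 1.75 0.03 0 0.05 0 C; -0.00 1.75 0.03 0 0.05 0 C; 
 -0.1648639989840035 [-1.57560011e+00 -9.69296327e-04 -2.04788445e+00] [ 508.0223015  -210.62195824   89.59348139] [-3.95391814e-01  4.18738017e-01  1.90514209e+00 -7.83239716e-04
  8.22579561e-01  8.22328991e-02]
```

View pics/hov.png

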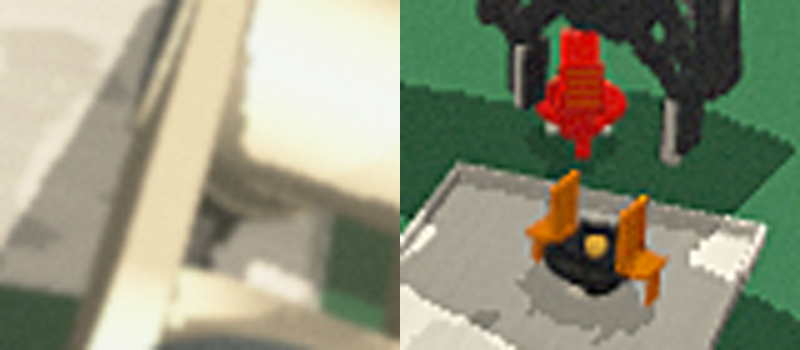

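The side crop shows the fingers standing either side of the cap in line with its tabs, so I descend and close.

>>> apply_moves(
  plan="0 1.7 0.05 0.3 0 0 0; 0 1.7 0.05 0 0 0 0; 0 1.5 0 0 0 0 0; 0 0 0 0 0 0 0; 0 0 0 0 0 0 0.3; 0 0 0 0 0 0 0.3;  0 0 0 0 0 0 0.45; 0 0 0 0 0 0 0.45; 0 0 0 0 0 0 0.7; 0 0 0 0 0 0 0.7; 0 0 0 0 0 0 0.7",
)

```text
clock: 3.0
eef_pos: [514.0, -213.0, 49.2]
tcp_rot: [-1.557, 0.0, -2.048]
contact_force: [-0.1, -0.1, -2.4]
opening: 0.38
```

```bash
python3 -c "
from h import *
go([509,-211,37],-117.5,3);print(r.sense())"
```

```text
0.02 0.41 -0.18 0 0.06 0 C; 0.02 0.41 -0.18 0 0.06 0 C; 0.02 0.41 -0.18 0 0.06 0 C; 
 -0.166943744785101 [-1.55735672e+00  2.49771238e-04 -2.04784815e+00] [ 514.00796679 -212.95946739   49.24080079] [-3.94953256e-01  4.81688392e-01  1.92362810e+00 -1.28971953e-03
  7.22861757e-01  8.30617066e-02]
{'clock': 3.0, 'qpos': array([-3.94953256e-01,  4.81688392e-01,  1.92362810e+00, -1.28971953e-03,
        7.22861757e-01,  8.30617066e-02]), 'qvel': array([ 1.80644040e-03, -8.06345479e-03, -8.76179393e-04,  1.26221292e-03,
        8.17745019e-03, -1.19135523e-07]), 'joint_efforts': array([ 4.12739013e-03, -5.94089627e+01, -2.36680967e+01, -5.96243626e-03,
       -2.21208797e-02,  1.09604855e-03]), 'eef_pos': array([ 514.00796679, -212.95946739,   49.24080079]), 'tcp_rot': array([-1.55735672e+00,  2.49771238e-04, -2.04784815e+00]), 'contact_force': array([-0.14692494, -0.1164383 , -2.42524166]), 'wrist_torque': array([0.03528587, 0.01616614, 0.02345033]), 'opening': 0.3796482778884996}
```

```bash
python3 -c "
from h import *
s=r.grab_frame('side')
cv2.imwrite('pics/g1.png',cv2.resize(s[150:230,300:400],(800,600),interpolation=cv2.INTER_CUBIC))"
```

```text
(no output)
```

View pics/g1.png

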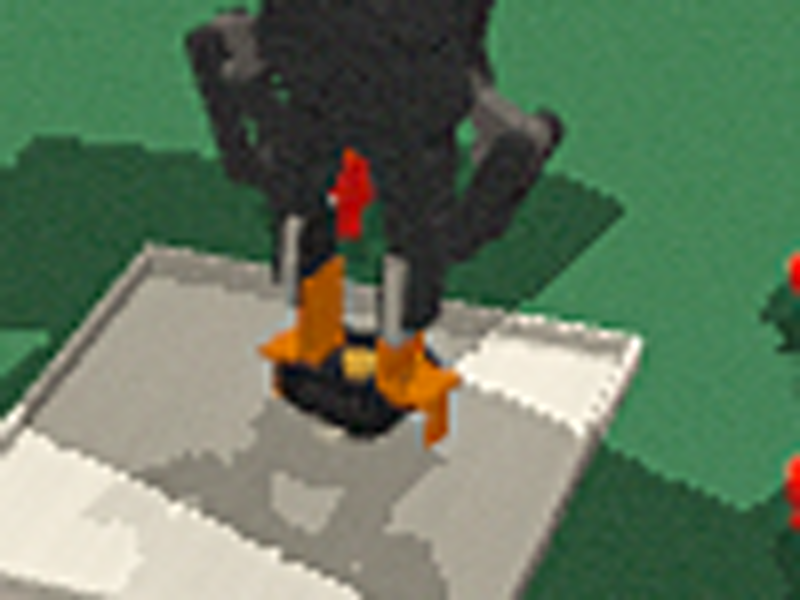

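The pads hold only the top of the tabs, and the cap is still on the tray: its dot is at (345,198), unchanged. I'll open, go lower and grip again.

>>> apply_moves(
  plan="0 0 0 0 0 0 0.2; 0 0 0 0 0 0 0.2; 0 0 0 0 0 0 0.2",
)

```text
clock: 3.35
eef_pos: [514.1, -213.0, 49.0]
tcp_rot: [-1.557, 0.0, -2.048]
contact_force: [0.2, -0.4, 0.3]
opening: 0.803
```

```bash
python3 -c "
from h import *
m=lambda n,u,v,lo,hi:[x for x in [(cv2.connectedComponentsWithStats(cv2.inRange(cv2.cvtColor(r.grab_frame(n),cv2.COLOR_BGR2HSV)[v-25:v+25,u-25:u+25],lo,hi)))]][0]
go([509,-211,37],-117.5,2)
for lo,hi in(((22,120,150),(32,255,255)),((6,130,100),(20,255,255))):
    N,L,S,C=m('side',347,198,lo,hi)
    for i in range(1,N):
        if S[i,4]>5:print(S[i,4],C[i]+[322,173],onz('side',C[i]+[322,173],32))"
```

```text
0.03 0.60 -0.27 0 0.08 0 C; 0.03 0.60 -0.27 0 0.08 0 C; 
 -0.16331854352137043 [-1.55729844e+00  2.74032590e-04 -2.04791142e+00] [ 514.05704901 -212.99680792   49.00545397] [-3.94993009e-01  4.82112284e-01  1.92363404e+00 -1.26157693e-03
  7.22371843e-01  8.30648039e-02]
98 [336.94897959 192.03061224] [ 536.31481872 -235.1442256    32.        ]
102 [352.45098039 199.98039216] [ 489.29735754 -203.13098939   32.        ]
13 [344.53846154 198.53846154] [ 511.30448426 -206.17511028   32.        ]
```

>>> apply_moves(
  plan="0 0.6 -0.08 -0.4 0 0 0.15; 0 0.6 -0.08 -0.4 0 0 0.15; 0 0.2 0 0 0 0 0.15; 0 0 0 0 0 0 0.15",
)

```text
clock: 3.85
eef_pos: [512.5, -212.2, 33.4]
tcp_rot: [-1.573, 0.0, -2.048]
contact_force: [0.4, -0.4, -0.7]
opening: 0.848
```

>>> apply_moves(
  plan="0 0 0 0 0 0 0.35; 0 0 0 0 0 0 0.45; 0 0 0 0 0 0 0.55; 0 0 0 0 0 0 0.75; 0 0 0 0 0 0 0.75; 0 0 0 0 0 0 0.75",
)

```text
clock: 4.45
eef_pos: [513.4, -212.5, 35.4]
tcp_rot: [-1.571, 0.0, -2.048]
contact_force: [0.1, 0.5, -1.3]
opening: 0.402
```

>>> apply_moves(
  plan="0 -0.5 0 0 0 0 0.75; 0 -1 0 0 0 0 0.75; 0 -2 0 0 0 0 0.75; 0 -3 0 0 0 0 0.75; 0 -3 0 0 0 0 0.75; 0 -3 0 0 0 0 0.75; 0 0 0 0 0 0 0.75; 0 0 0 0 0 0 0.75",
)

```text
clock: 5.25
eef_pos: [512.4, -212.2, 167.9]
tcp_rot: [-1.572, 0.0, -2.048]
contact_force: [-0.9, 0.1, -1.7]
opening: 0.399
```

```bash
python3 -c "
from h import *
X=r.sense(); print(X['contact_force'],X['wrist_torque'])
go([509,-211,160],-117.5,2)
u,v=proj('side',X['eef_pos'])[0].astype(int);s=r.grab_frame('side');print(u,v)
cv2.imwrite('pics/g2.png',cv2.resize(s[v-45:v+30,u-50:u+50],(800,600),interpolation=cv2.INTER_CUBIC))"
```

```text
[-0.89627106  0.0920543  -1.71347712] [-0.03642278 -0.03253761 -0.00472699]
0.02 0.39 -0.18 0 0.08 0 C; 0.02 0.39 -0.18 0 0.08 0 C; 
 -0.16108342705894074 [-1.57249836e+00  3.01942498e-04 -2.04795043e+00] [ 512.36451799 -212.20233896  167.86580119] [-3.95632200e-01  3.16323776e-01  1.84375721e+00  5.28122118e-04
  9.83183524e-01  8.12285058e-02]
346 152
```

View pics/g2.png

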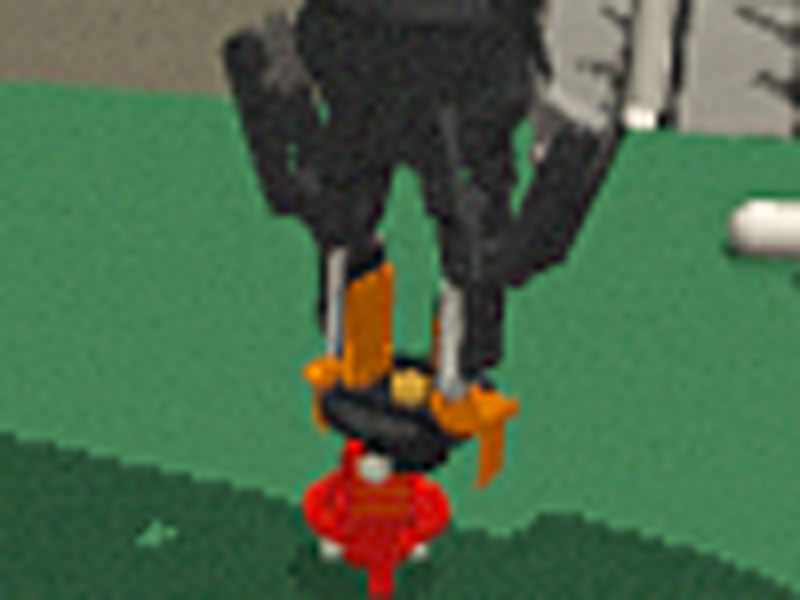

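```bash
python3 -c "
from h import *
np.set_printoptions(precision=1,suppress=True)
A=onz('side',(333.3,196.3),30);B=onz('side',(360.1,202.5),30);print(A,B)
d=np.array([509-512.4,-211+212.2,0])
for lift in(125,132.5,140):
    print(lift,proj('side',[A-d+[0,0,lift],B-d+[0,0,lift],np.array([512.4,-212.2,31+lift])]))
hsv=cv2.cvtColor(r.grab_frame('side'),cv2.COLOR_BGR2HSV)
for lo,hi in(((22,120,150),(32,255,255)),((6,130,100),(20,255,255))):
    N,L,S,C=cv2.connectedComponentsWithStats(cv2.inRange(hsv[130:180,320:375],lo,hi))
    for i in range(1,N):
        if S[i,4]>3:print(S[i],C[i]+[320,130])
"
```

```text
[ 543.5 -214.6   30. ] [ 467.9 -197.8   30. ]
125 [[333.3 155.5]
 [361.9 161.1]
 [346.4 156.9]]
132.5 [[333.4 152.9]
 [362.1 158.5]
 [346.5 154.3]]
140 [[333.5 150.3]
 [362.3 155.8]
 [346.7 151.7]]
[ 14  10  27  27 185] [346. 153.]
[20 38  7  4 16] [343.3 169.1]
```

```bash
python3 -c "
from h import *
go([556.3,223.4,195],23.5,19)"
```

```text
-2.14 -0.15 -0.85 0 -7.41 0 C; -2.23 -0.15 -0.56 0 -7.41 0 C; -2.29 -0.15 -0.27 0 -7.41 0 C; -2.30 -0.15 0.03 0 -7.41 0 C; -2.28 -0.15 0.32 0 -7.41 0 C; -2.22 -0.15 0.62 0 -7.41 0 C; -2.12 -0.15 0.90 0 -7.41 0 C; -1.99 -0.15 1.16 0 -7.41 0 C; -1.82 -0.15 1.41 0 -7.41 0 C; -1.63 -0.15 1.63 0 -7.41 0 C; -1.40 -0.15 1.83 0 -7.41 0 C; -1.15 -0.15 1.99 0 -7.41 0 C; -0.89 -0.15 2.13 0 -7.41 0 C; -0.60 -0.15 2.22 0 -7.41 0 C; -0.31 -0.15 2.28 0 -7.41 0 C; -0.02 -0.15 2.30 0 -7.41 0 C; 0.28 -0.15 2.29 0 -7.41 0 C; 0.57 -0.15 2.23 0 -7.41 0 C; 0.86 -0.15 2.14 0 -7.41 0 C; 
 140.83942635708632 [-1.57332607e+00  2.19194029e-04 -2.04795933e+00] [ 512.30474997 -212.16035122  167.0865012 ] [-3.95594624e-01  3.17598336e-01  1.84394811e+00  5.10367761e-04
  9.82549735e-01  8.12843680e-02]
```

>>> apply_moves(
  plan="-2.1 -0.3 -0.85 0 -7.4 0 0.75; -2.2 -0.3 -0.55 0 -7.4 0 0.75; -2.3 -0.3 -0.25 0 -7.4 0 0.75; -2.3 -0.3 0.05 0 -7.4 0 0.75; -2.3 -0.3 0.3 0 -7.4 0 0.75; -2.2 -0.3 0.6 0 -7.4 0 0.75; -2.1 -0.3 0.9 0 -7.4 0 0.75; -2 -0.2 1.15 0 -7.4 0 0.75; -1.8 -0.2 1.4 0 -7.4 0 0.75; -1.65 -0.1 1.65 0 -7.4 0 0.75; -1.4 -0.1 1.85 0 -7.4 0 0.75; -1.15 -0.1 2 0 -7.4 0 0.75; -0.9 -0.1 2.1 0 -7.4 0 0.75; -0.6 -0.1 2.2 0 -7.4 0 0.75; -0.3 -0.1 2.3 0 -7.4 0 0.75; 0 -0.1 2.3 0 -7.4 0 0.75; 0.3 0 1.5 0 -7.4 0 0.75; 0.4 0 1 0 -7.4 0 0.75; 0 0 0 0 0 0 0.75; 0 0 0 0 0 0 0.75",
)

```text
clock: 7.35
eef_pos: [526.1, 195.6, 174.0]
tcp_rot: [-1.554, 0.044, 0.369]
contact_force: [0.3, -1.0, 4.9]
opening: 0.401
```

```bash
python3 -c "
from h import *
go([556.3,223.4,180],23.5,3)"
```

```text
1.27 -0.20 0.50 0 -0.78 0 C; 1.28 -0.20 0.48 0 -0.78 0 C; 1.29 -0.20 0.47 0 -0.78 0 C; 
 2.346788829461218 [-1.5544294   0.04355655  0.36919318] [526.12350012 195.61096241 174.02988957] [ 0.34396817  0.34004266  1.79354766  0.0175762   1.05202401 -1.60471555]
```

>>> apply_moves(
  plan="0 -1 0 0 0 0 0.75; 0 -1 0 0 0 0 0.75; 0 0 0 0 0 0 0.75; 0 0 0 0 0 0 0.75",
)

```text
clock: 7.75
eef_pos: [526.0, 193.1, 194.6]
tcp_rot: [-1.555, 0.047, 0.36]
contact_force: [-0.6, 0.2, -1.7]
opening: 0.401
```

```bash
cat >> h.py <<'E'
from scipy.spatial.transform import Rotation as Ro
def fix(T,yaw,n):
    s=r.sense(); p=np.array(s["eef_pos"]); A=Ro.from_euler("xyz",s["tcp_rot"]); B=Ro.from_euler("xyz",[-np.pi/2,0,np.radians(yaw)])
    w=(A.inv()*B).as_rotvec()
    for i in range(n):
        Ri=A*Ro.from_rotvec(w*i/n); d=Ri.inv().apply((np.array(T,float)-p)/n/10)
        print(" ".join("%.2f"%x for x in np.r_[d,np.degrees(w)/n]),end="; ")
    np.set_printoptions(precision=3,suppress=True)
    print("\n",p,s["tcp_rot"],"yaw",np.degrees(s["tcp_rot"][2]),"F",s["contact_force"],"M",s["wrist_torque"],s["opening"])
E
python3 -c "
from h import *
fix([556.3,223.4,195],23.5,4)"
```

```text
0.98 -0.05 0.44 -0.24 -0.72 -0.67; 0.98 -0.04 0.43 -0.24 -0.72 -0.67; 0.99 -0.03 0.42 -0.24 -0.72 -0.67; 0.99 -0.02 0.41 -0.24 -0.72 -0.67; 
 [525.967 193.091 194.582] [-1.555  0.047  0.36 ] yaw 20.636446781043748 F [-0.614  0.167 -1.717] M [ 0.06   0.013 -0.034] 0.40147941174519997
```

>>> apply_moves(
  plan="1 -0.05 0.45 -0.25 -0.7 -0.7 0.75; 1 -0.05 0.45 -0.25 -0.7 -0.7 0.75; 1 -0.05 0.4 -0.25 -0.7 -0.7 0.75; 1 0 0.4 -0.25 -0.7 -0.7 0.75; 0 0 0 0 0 0 0.75; 0 0 0 0 0 0 0.75",
)

```text
clock: 8.35
eef_pos: [559.7, 226.7, 194.5]
tcp_rot: [-1.573, -0.006, 0.412]
contact_force: [-0.2, 0.3, -1.5]
opening: 0.4
```

```bash
python3 -c "
from h import *
fix([556.3,223.4,182],23.5,2)
s=r.grab_frame('side')
cv2.imwrite('pics/f1.png',cv2.resize(s[200:320,220:380],(800,600),interpolation=cv2.INTER_CUBIC))"
```

```text
-0.22 0.62 -0.08 0.07 0.07 0.17; -0.22 0.62 -0.08 0.07 0.07 0.17; 
 [559.653 226.674 194.454] [-1.573 -0.006  0.412] yaw 23.63166069024757 F [-0.23   0.347 -1.517] M [-0.024 -0.015  0.011] 0.4004248728504362
```

View pics/f1.png

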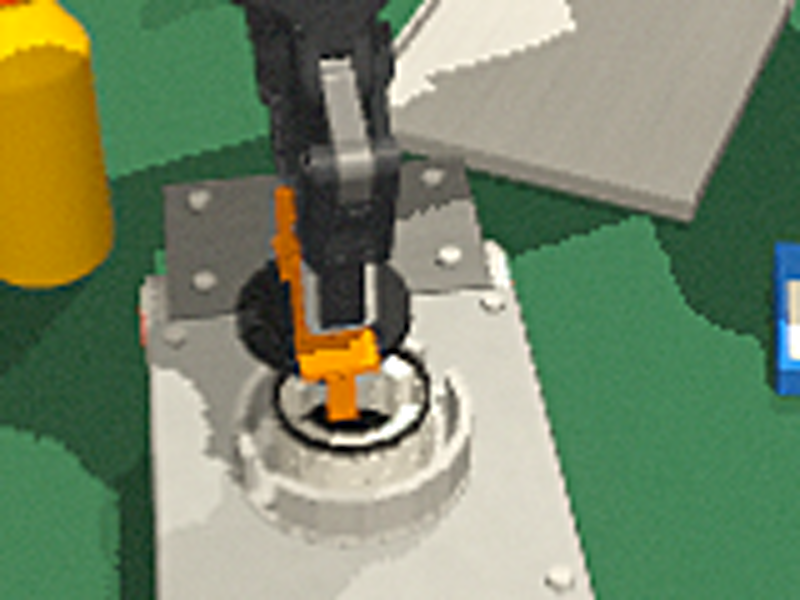

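```bash
python3 -c "
from h import *
p=np.array(r.sense()['eef_pos']); a=np.radians(113.6); e=np.array([np.cos(a),np.sin(a),0])
x=np.array([np.cos(a-np.pi/2),np.sin(a-np.pi/2),0])
g=p+[0,0,15.6]
for c in(-1,1): # wing side edges: outer face at 19 mm
    print('wing edge',c,proj('side',[g+19*e+12*c*x+[0,0,h] for h in(12,0,-22)]).round(1).tolist())
print('disc ctr',proj('side',[g-[0,0,20]]).round(1), 'foot',proj('side',[g-[0,0,48]]).round(1),'disc rim +x,-x',proj('side',[g-[0,0,20]+29*x,g-[0,0,20]-29*x]).round(1).tolist())
im=r.grab_frame('side'); m=cv2.inRange(cv2.cvtColor(im,cv2.COLOR_BGR2HSV),(6,130,100),(20,255,255))
for v in range(234,288,3):
    u=np.where(m[v,265:310])[0]+265
    if len(u):print(v,u.min(),u.max(),len(u),end=' | ')
hs=cv2.cvtColor(im,cv2.COLOR_BGR2GRAY)
print(); print(hs[263,262:310])
"
```

```text
wing edge -1 [[294.8, 249.1], [295.0, 255.0], [295.4, 265.4]]
wing edge 1 [[279.4, 251.4], [279.8, 257.2], [280.5, 267.6]]
disc ctr [[285.9 257.7]] foot [[286.6 270.3]] disc rim +x,-x [[268.2, 260.4], [303.4, 255.1]]
237 275 278 4 | 240 275 278 4 | 243 275 278 4 | 246 275 278 4 | 249 275 279 5 | 252 276 279 4 | 255 276 279 4 | 258 278 280 3 | 261 279 280 2 | 264 279 280 2 | 267 279 294 15 | 270 279 295 15 | 273 280 295 16 | 276 281 290 9 | 279 285 290 6 | 282 286 291 6 | 
[107 123 142 149 161  89  46  52  56  29  31  27  30  33  31  34  51 105
 108 139 148 107  48  38  42  38  40  38  43  29  24 163 180  87  56  62
  62  68  59  38 124 216 212 210 206 208 208 210]
```

```bash
python3 -c "
from h import *
p=np.array(r.sense()['eef_pos']); a=np.radians(113.6); e=np.array([np.cos(a),np.sin(a),0])
x=np.array([np.cos(a-np.pi/2),np.sin(a-np.pi/2),0])
for o in(15.6,10):
    g=p+[0,0,o]
    print(o,'nose',proj('side',[g+34*e-[0,0,46]]).round(1),'far wing +x top/bot',proj('side',[g-19*e+12*x+[0,0,12],g-19*e+12*x-[0,0,22]]).round(1).tolist(),'near wing bottom',proj('side',[g+19*e-[0,0,22],g+34*e-[0,0,22]]).round(1).tolist())
    t=np.linspace(0,6.28,90); P=np.vstack([proj('side',[g+29*(np.cos(k)*e+np.sin(k)*x)-[0,0,h] for k in t]) for h in(21,30)]); print(P.min(0).round(1),P.max(0).round(1))
"
```

```text
15.6 nose [[290.2 283.8]] far wing +x top/bot [[276.0, 236.1], [277.1, 252.1]] near wing bottom [[288.0, 266.4], [289.7, 272.8]]
[268.2 246.5] [303.9 274.7]
10 nose [[290.3 286.3]] far wing +x top/bot [[276.2, 238.8], [277.3, 254.6]] near wing bottom [[288.2, 269.0], [289.8, 275.4]]
[268.4 249.1] [304.  277.2]
```

The projection check with the cap 15.6 mm above the TCP matches the picture within about 1 px, so the cap is upright and hasn't slipped. Now I align and descend gently.

>>> apply_moves(
  plan="-0.3 0.5 -0.1 0.07 0 0.2 0.75; -0.2 0.5 -0.1 0.07 0 0.15 0.75; 0 0 0 0 0 0 0.75; 0 0 0 0 0 0 0.75",
)

```text
clock: 8.85
eef_pos: [554.7, 221.3, 183.3]
tcp_rot: [-1.57, 0.002, 0.411]
contact_force: [-0.5, -0.6, -2.2]
opening: 0.393
```

```bash
python3 -c "
from h import *
fix([555.1,222.9,176],23.5,2)"
```

```text
0.05 0.36 0.07 -0.01 0.03 -0.06; 0.05 0.36 0.07 -0.01 0.03 -0.06; 
 [554.676 221.27  183.258] [-1.57   0.002  0.411] yaw 23.55720116959258 F [-0.53  -0.627 -2.198] M [-0.016 -0.02   0.026] 0.3934732271930088
```

>>> apply_moves(
  plan="0.05 0.35 0.08 0 0 -0.05 0.75; 0.05 0.3 0.05 0 0 -0.05 0.75; 0 0.1 0 0 0 0 0.75; 0 0.1 0 0 0 0 0.75; 0 0 0 0 0 0 0.75",
)

```text
clock: 9.35
eef_pos: [555.2, 222.9, 174.1]
tcp_rot: [-1.57, -0.0, 0.411]
contact_force: [-0.5, -0.8, -0.8]
opening: 0.398
```

```bash
python3 -c "
from h import *
fix([555.1,222.9,170],23.5,2)"
```

```text
-0.01 0.20 0.00 -0.01 0.02 0.00; -0.01 0.20 0.00 -0.01 0.02 0.00; 
 [555.213 222.903 174.091] [-1.57  -0.     0.411] yaw 23.54181234402868 F [-0.496 -0.756 -0.788] M [ 0.03   0.011 -0.014] 0.39820967976394483
```

Now I go on in small downward steps while watching the force.

>>> apply_moves(
  plan="0 0.15 0 0 0 0 0.75; 0 0.15 0 0 0 0 0.75; 0 0.15 0 0 0 0 0.75; 0 0 0 0 0 0 0.75",
)

```text
clock: 9.75
eef_pos: [555.3, 223.0, 169.4]
tcp_rot: [-1.57, -0.0, 0.411]
contact_force: [0.4, -1.0, -2.6]
opening: 0.395
```

>>> apply_moves(
  plan="0 0.15 0 0 0 0 0.75; 0 0.15 0 0 0 0 0.75; 0 0 0 0 0 0 0.75",
)

```text
clock: 10.05
eef_pos: [555.3, 223.0, 166.1]
tcp_rot: [-1.57, -0.0, 0.411]
contact_force: [0.2, 0.3, -1.8]
opening: 0.396
```

There's no contact force below the rim-riding height, so the lugs are going into the slots.

>>> apply_moves(
  plan="0 0.2 0 0 0 0 0.75; 0 0.2 0 0 0 0 0.75; 0 0 0 0 0 0 0.75",
)

```text
clock: 10.35
eef_pos: [554.7, 222.7, 161.6]
tcp_rot: [-1.57, 0.001, 0.411]
contact_force: [-1.3, -0.3, -2.0]
opening: 0.403
```

>>> apply_moves(
  plan="0 0.15 0 0 0 0 0.75; 0 0.15 0 0 0 0 0.75; 0 0 0 0 0 0 0.75",
)

```text
clock: 10.65
eef_pos: [554.2, 222.4, 158.1]
tcp_rot: [-1.57, 0.002, 0.411]
contact_force: [0.0, 1.1, -1.0]
opening: 0.396
```

>>> apply_moves(
  plan="0 0.15 0 0 0 0 0.75; 0 0.15 0 0 0 0 0.75; 0 0 0 0 0 0 0.75",
)

```text
clock: 10.95
eef_pos: [554.3, 222.5, 155.8]
tcp_rot: [-1.57, 0.002, 0.411]
contact_force: [-3.5, -1.1, 3.4]
opening: 0.399
```

>>> apply_moves(
  plan="0 0.1 0 0 0 0 0.75; 0 0.05 0 0 0 0 0.75",
)

```text
clock: 11.15
eef_pos: [554.3, 222.5, 155.0]
tcp_rot: [-1.57, 0.002, 0.411]
contact_force: [-3.1, -2.1, 5.4]
opening: 0.397
```

>>> apply_moves(
  plan="-0.05 0.1 0 0 0 0 0.75; 0 0.08 0 0 2 0 0.75; 0 0.05 0 0 3 0 0.75; 0 0.05 0 0 3 0 0.75",
)

```text
clock: 11.55
eef_pos: [554.1, 222.8, 154.4]
tcp_rot: [-1.57, 0.0, 0.268]
contact_force: [-3.9, -1.9, 6.3]
opening: 0.403
```

```bash
python3 -c "
from h import *
fix([554,222.5,154],23.5,1)"
```

```text
-0.02 0.04 -0.02 -0.04 -8.17 -0.02; 
 [554.082 222.772 154.351] [-1.57   0.     0.268] yaw 15.334107368938243 F [-3.895 -1.932  6.279] M [-0.275  0.705  0.054] 0.4025028499186327
```

>>> apply_moves(
  plan="0 0.07 0 0 4 0 0.75; 0 0.05 0 0 4 0 0.75; 0 0.05 0 0 4 0 0.75",
)

```text
clock: 11.85
eef_pos: [554.1, 223.1, 154.3]
tcp_rot: [-1.569, -0.0, 0.05]
contact_force: [-4.2, -1.0, 7.4]
opening: 0.402
```

```bash
python3 -c "
from h import *
fix([554,222.5,154],23.5,1)"
```

```text
-0.02 0.03 -0.06 -0.07 -20.62 0.03; 
 [554.129 223.121 154.303] [-1.569 -0.     0.05 ] yaw 2.87597130488973 F [-4.2   -0.976  7.382] M [-0.189  0.691  0.051] 0.40178422997549307
```

>>> apply_moves(
  plan="0 0.03 0 0 5 0 0.75; 0 0.03 0 0 5 0 0.75; 0 0.03 0 0 5 0 0.75; 0 0.03 0 0 5 0 0.75; 0 0.03 0 0 5 0 0.75",
)

```text
clock: 12.35
eef_pos: [554.2, 223.9, 155.1]
tcp_rot: [-1.568, -0.0, -0.404]
contact_force: [-3.3, -0.7, 5.0]
opening: 0.399
```

```bash
python3 -c "
from h import *
fix([554,222.5,154],23.5,1)"
```

```text
0.03 0.11 -0.14 -0.17 -46.63 0.08; 
 [554.246 223.947 155.149] [-1.568 -0.    -0.404] yaw -23.1346917273437 F [-3.312 -0.725  5.027] M [-0.011  0.64   0.086] 0.39942237897204536
```

>>> apply_moves(
  plan="0 0.1 0 0 3 0 0.75; 0 0.07 0 0 3 0 0.75; 0 0.05 0 0 2 0 0.75",
)

```text
clock: 12.65
eef_pos: [554.2, 224.3, 154.4]
tcp_rot: [-1.567, 0.0, -0.551]
contact_force: [-3.1, -1.9, 6.8]
opening: 0.4
```

```bash
python3 -c "
from h import *
fix([554,222.5,154],23.5,1)"
```

```text
0.08 0.04 -0.17 -0.21 -55.07 0.09; 
 [554.206 224.323 154.427] [-1.567  0.    -0.551] yaw -31.572894517615666 F [-3.079 -1.9    6.78 ] M [-0.387  0.736  0.044] 0.3995679139526022
```

>>> apply_moves(
  plan="0 0.05 0 0 2 0 0.75; 0 0.05 0 0 2 0 0.75",
)

```text
clock: 12.85
eef_pos: [554.3, 224.4, 154.4]
tcp_rot: [-1.567, 0.0, -0.624]
contact_force: [-3.6, -2.4, 6.2]
opening: 0.399
```

```bash
python3 -c "
from h import *
fix([554,222.5,154],23.5,1)"
```

```text
0.09 0.04 -0.17 -0.21 -59.23 0.10; 
 [554.256 224.361 154.39 ] [-1.567  0.    -0.624] yaw -35.73447886639593 F [-3.645 -2.401  6.19 ] M [-0.491  0.86   0.067] 0.3987202939894165
```

>>> apply_moves(
  plan="0 0.05 0 0 2 0 0.75; 0 0.04 0 0 2 0 0.75",
)

```text
clock: 13.05
eef_pos: [553.7, 223.9, 154.4]
tcp_rot: [-1.568, 0.0, -0.696]
contact_force: [-4.0, -2.3, 6.8]
opening: 0.398
```

```bash
python3 -c "
from h import *
fix([554,222.5,154],23.5,1)"
```

```text
0.11 0.04 -0.09 -0.14 -63.35 0.05; 
 [553.727 223.86  154.363] [-1.568  0.    -0.696] yaw -39.85400131240605 F [-4.046 -2.306  6.771] M [-0.377  0.827  0.425] 0.3980925564081182
```

>>> apply_moves(
  plan="0 0.04 0 0 1 0 0.75; 0 0.04 0 0 0.5 0 0.75",
)

```text
clock: 13.25
eef_pos: [553.8, 223.9, 154.4]
tcp_rot: [-1.568, -0.0, -0.722]
contact_force: [-3.5, -1.7, 5.5]
opening: 0.4
```

```bash
python3 -c "
from h import *
fix([554,222.5,154],23.5,1)"
```

```text
0.11 0.04 -0.09 -0.14 -64.86 0.09; 
 [553.77  223.866 154.422] [-1.568 -0.    -0.722] yaw -41.362943780883214 F [-3.459 -1.664  5.484] M [-0.237  0.642  0.585] 0.39984329035473154
```

>>> apply_moves(
  plan="0 0.04 0 0 1 0 0.75; 0 0.04 0 0 0.3 0 0.75",
)

```text
clock: 13.45
eef_pos: [553.8, 223.9, 154.4]
tcp_rot: [-1.568, -0.001, -0.743]
contact_force: [-3.9, -1.0, 5.3]
opening: 0.399
```

```bash
python3 -c "
from h import *
fix([554,222.5,154],23.5,1)"
```

```text
0.11 0.04 -0.09 -0.11 -66.05 0.13; 
 [553.803 223.922 154.426] [-1.568 -0.001 -0.743] yaw -42.54602614641874 F [-3.896 -1.028  5.287] M [-0.274  0.697  0.863] 0.3990863180661288
```

At the stop: the torque rises steadily to 0.86 N·m. I relax the twist slightly and open while holding the cap down.

>>> apply_moves(
  plan="0 0.04 0 0 -1 0 0.75; 0 0.04 0 0 -0.5 0 0.75; 0 0.03 0 0 0 0 0.55; 0 0 0 0 0 0 0.5; 0 0 0 0 0 0 0.4; 0 0 0 0 0 0 0.3; 0 0 0 0 0 0 0.2; 0 0 0 0 0 0 0.1",
)

```text
clock: 14.25
eef_pos: [555.4, 224.6, 154.4]
tcp_rot: [-1.565, -0.003, -0.713]
contact_force: [-0.6, 0.2, 0.4]
opening: 0.896
```

```bash
python3 -c "
from h import *
fix([554,222.5,154],23.5,1)"
```

```text
0.04 0.04 -0.25 -0.19 -64.34 0.36; 
 [555.358 224.645 154.408] [-1.565 -0.003 -0.713] yaw -40.83985514641963 F [-0.579  0.165  0.411] M [ 0.002 -0.014  0.022] 0.8962982090367252
```

Released. I rise straight up and look from both cameras.

>>> apply_moves(
  plan="0 -0.5 0 0 0 0 0; 0 -2 0 0 0 0 0; 0 -3 0 0 0 0 0; 0 -4 0 0 0 0 0; 0 -4 0 0 0 0 0; 0 -4 0 0 0 0 0; 0 0 0 0 0 0 0",
)

```text
clock: 14.95
eef_pos: [554.0, 224.2, 337.5]
tcp_rot: [-1.565, -0.003, -0.713]
contact_force: [0.6, 1.0, -0.2]
opening: 0.995
```

```bash
python3 -c "
from h import *
s=r.grab_frame('side');t=r.grab_frame('top')
print(r.sense()['eef_pos'])
cv2.imwrite('pics/end.png',np.hstack([cv2.resize(s[235:320,240:340],(400,340),interpolation=cv2.INTER_CUBIC),cv2.resize(t[165:250,172:272],(400,340),interpolation=cv2.INTER_CUBIC)]))
np.set_printoptions(precision=1,suppress=True)
hsv=cv2.cvtColor(s,cv2.COLOR_BGR2HSV)[235:320,240:340]
for lo,hi in(((22,120,150),(32,255,255)),((6,130,100),(20,255,255))):
    N,L,S,C=cv2.connectedComponentsWithStats(cv2.inRange(hsv,lo,hi))
    for i in range(1,N):
        if S[i,4]>4:print(S[i],C[i]+[240,235],onz('side',C[i]+[240,235],152))
a=np.radians(-41+90);e=np.array([np.cos(a),np.sin(a),0]);x=np.array([e[1],-e[0],0])
for n in('side',):
  for z in(172,174,186):
    g=np.array([556.3,223.4,z]); print(z,'dot',proj(n,[g-[0,0,20]]),'out wing tops',proj(n,[g+24*e+[0,0,12],g-24*e+[0,0,12]]).ravel(),'sq',proj(n,[g+19*e+[0,0,12],g-19*e+[0,0,12]]).ravel())
"
```

```text
[552.0294518  223.43204154 332.355524  ]
[55 16  9  7 14] [299.1 254. ] [551.  171.5 152. ]
[34 28  9  8 12] [278.8 266.6] [578.2 210.1 152. ]
[66 30  5  6 15] [307.2 268.1] [529.3 204.4 152. ]
[46 37  8  5 31] [289.4 274.2] [555.8 224.6 152. ]
[30 44  4  4  5] [271.6 280.2] [581.4 244.  152. ]
[ 0  0  2 12 13] [240.4 240.6] [667.2 155.7 152. ]
[ 55  16  17  26 191] [300.8 264.2] [542.1 197.  152. ]
[ 27  29  19  33 295] [277.3 280.3] [572.  242.4 152. ]
[47 41  7  3 12] [290.  277.3] [553.  231.7 152. ]
172 dot [[289.3 273.6]] out wing tops [276.4 265.7 300.3 253.5] sq [279.  264.4 297.9 254.7]
174 dot [[289.2 272.8]] out wing tops [276.3 264.8 300.3 252.6] sq [278.9 263.4 297.9 253.8]
186 dot [[289.  267.5]] out wing tops [275.9 259.2 300.1 247.1] sq [278.5 257.9 297.7 248.3]
```

View pics/end.png

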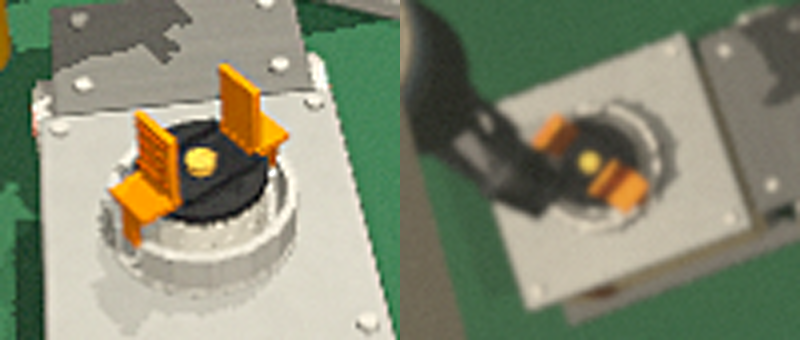

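```bash
python3 -c "
from h import *
np.set_printoptions(precision=1,suppress=True)
def meas(n,im,u,v,w,z):
    hsv=cv2.cvtColor(im,cv2.COLOR_BGR2HSV)[v-w:v+w,u-w:u+w]; o=[]
    for lo,hi,k in(((22,120,150),(32,255,255),1),((6,130,100),(20,255,255),2)):
        N,L,S,C=cv2.connectedComponentsWithStats(cv2.inRange(hsv,lo,hi)); idx=np.argsort(-S[1:,4])+1
        o+=[(S[i,4],onz(n,C[i]+[u-w,v-w],z)[:2]) for i in idx[:4 if k==1 else 2]]
    return o
def rep(n,o):
    a,b=o[-2][1],o[-1][1]; d=b-a; print(n,'sep',np.linalg.norm(d),'ang',np.degrees(np.arctan2(d[1],d[0]))%180,'mid',(a+b)/2,[(int(s),p) for s,p in o])
rep('top0',meas('top',cv2.imread('pics/top0.png'),385,224,22,35))
rep('top1',meas('top',r.grab_frame('top'),219,205,20,156))
s=r.sense();print(s['clock'],s['contact_force'],s['eef_pos'])
"
```

```text
top0 sep 53.36012786312933 ang 153.61889686167757 mid [ 510.1 -212.3] [(20, array([ 509. , -210.5])), (69, array([ 486.2, -200.5])), (52, array([ 534. , -224.2]))]
top1 sep 53.052370043039495 ang 52.2588391435501 mid [558.  224.5] [(17, array([557.4, 222.9])), (130, array([541.8, 203.5])), (58, array([574.2, 245.5]))]
15.1 [-0.4 -0.6 -0.2] [551.4 223.2 330.7]
```

```bash
python3 -c "
from rig import r
print(r.sign_off())"
```

```text
the job is handed in; nothing more can be done
None
```

The filler cap is back on and looks locked. I handed the job in at about 15 s on the robot's clock; the sign-off gave no verdict.

**What I did:**
- **Grip:** I took the cap by its two orange tabs. The first grip was too high on the tabs, so I opened, went lower and gripped again. The cap shifted about 4 mm in the tray.
- **Fit:** I read the slot direction from the pictures, about 23° from the world x axis. The lugs dropped in at the first try, so no search by turning was needed.
- **Press and turn:** I pressed the cap onto the seal with about 8–9 N and turned it clockwise about 61–63°. It reached a hard stop, where I let the torque rise to 0.86 N·m before easing off and letting go.

**Last checks:**
- **Height:** the cap's centre dot sits within 1 px of where it should be with the cap locked.
- **Tabs:** they stand 53.1 mm apart, against 53.4 mm when free at the start, and are centred on the cap. Squeezed tabs would read about 43 mm, so both have sprung out.
- **Arm:** it was clear above with no contact force.

**What disagreed or was not checked:**
- **Tab angle:** the side view gave about 57° and the top view 52°. I trusted the top view, because the side view was off by a similar amount at the start.
- **Force on the way over:** I read a brief 4.9 N upward force near the filler, possibly a light touch on the neck. A picture afterwards showed the cap upright and not slipped.
- **Other things on the bench:** I did not measure them again at the end. The arm never went near them.

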